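# Fit a water filter cartridge and set its code

### The job

Fit the filter cartridge with the tongue into the pocket of the filter head: lower it in, do not drop it, and let go of it once it sits fully home, flat and square, the top of its block flush with the deck. Then set the code one dial at a time: first the left dial's pointer to the fourth mark, then the right dial's pointer to the second mark, counting the marks clockwise from the leftmost one as seen from the robot. Leave the short cartridge, the tumbler and the flask where they stand.

Things in the scene. Friction and masses are not known exactly. Their poses are not given: they have to be found in the camera images.
- cart_center (a point): cartridge to fit: flat white block 84 long (x), 56 wide (y), 20 mm high; tongue 24 x 26 x 20 mm high in the middle of its +x end; on top, in the middle of the block, a grey rib to hold it by: 50 long (x), 14 wide (y), 24 mm high. 44 mm high in all, about 0.22 kg. Point: middle of the 84 x 56 block, 22 mm above its underside; x to the tongue, z up. Starts flat on the counter, right way up
- head: filter head: a grey box fixed on the counter, 170 (x) x 280 (y) x 50 mm high, its level deck 50 mm above the table, with a pocket in the middle and a dial on either side. Origin: centre of its underside; x as the pocket's, y to the left dial, z up
- pocket (a point): point on the pocket's floor, 30 mm above the table, at the centre of its main part: 87 (x) x 59 (y), 20 mm deep, 5 mm bevels round the mouth. At its +x end a channel for the tongue, 27 long x 32 wide, no bevels: the cartridge goes in one way round only. x to the channel, z up. Seated, the cartridge's point is 22 mm above this one, straight over it, and the block's top is flush with the deck
- dial_left_grip (a point): left dial (+y of the pocket): black pointer knob on a white round plate with five dark marks. Upright bar 12 mm wide, reaching 26 mm from the axis on the pointed side, 20 mm on the blunt side, standing 4 to 34 mm above the deck. Point: on the turning axis, 26 mm above the deck (76 mm above the table); x to the pointed end, where the white line on top runs; z up
- dial_right_grip (a point): right dial (-y of the pocket), built alike: black pointer knob on a white round plate with five dark marks. Upright bar 12 mm wide, reaching 26 mm from the axis on the pointed side, 20 mm on the blunt side, standing 4 to 34 mm above the deck. Point: on the turning axis, 26 mm above the deck (76 mm above the table); x to the pointed end, where the white line on top runs; z up
- dial_left (a joint): left dial's angle in rad: 0 with the pointer on the first (leftmost) mark, growing clockwise seen from above, 0.524 per mark: marks 1 to 5 are at 0, 0.524, 1.047, 1.571, 2.094. Turns easily (0.04 N m friction), stays where it is left; stops at -0.1 and 2.2. Has to go clockwise to the fourth mark (1.571)
- dial_right (a joint): right dial's angle in rad: 0 with the pointer on the first (leftmost) mark, growing clockwise seen from above, 0.524 per mark: marks 1 to 5 are at 0, 0.524, 1.047, 1.571, 2.094. Turns easily (0.04 N m friction), stays where it is left; stops at -0.1 and 2.2. Has to go anticlockwise to the second mark (0.524)
- short_cart_center (a point): bystander: a cartridge for another unit, the same white block and rib but 68 x 56 mm and without a tongue; this point is half-way up (22 mm), z up
- tumbler_center (a point): bystander: open steel tumbler, 76 mm across, 110 mm high; this point is half-way up
- flask_center (a point): bystander: blue drinking flask, 64 mm across, 190 mm high; this point is half-way up
There are look-alikes about, which are no part of the job. What is shaped like the part that bears cart_center but pink or red is not meant.

How it is judged:
By the outcome, as a careful person would: the job done as asked, in the order asked, and still so for the second after the job is handed in, with the robot touching nothing.
It also fails if it takes over 72 s, if anything falls off the work surface, if the arm or the gripper's body presses on something with over 40 N, if the wrist force passes 120 N, or if a joint passes its speed limit or range.

### The arm

A 6-joint arm with a two-finger parallel gripper is mounted at the origin on the work surface. World frame = base frame: x ahead of the robot, y to its left, z up, the work surface at z = 0. Lengths are in mm, angles in rad, forces in N, time in s.
With the tool pointing down it reaches from about 350 to 875 mm from the base axis. Payload 4.2 kg.
Tool frame: the origin (TCP) lies midway between the tips of the shut fingers; the grasp point (between the pads) lies 19 mm behind it (manip.tcp_to_grasp is the distance from the TCP to the grasp point, in mm); z points along the fingers, y is the line along which they close (so a half turn about z gives the same grasp; the last joint's range is limited). The gripper opens to 87 mm and grips with 3 to 60 N. Pads are 19 mm wide; open, the fingers measure 117 mm over their backs; the gripper's body (75 mm by 190 mm) begins 51 mm behind the grasp point.
Start: joints at [-0.906, 0.385, 0.008, 0, -1.194, -0.259], TCP at [246.734, -574.214, 222.55] pointing down, gripper open.
Joint ranges: [-3.14, 3.14], [-1.21, 2.06], [-1.07, 1.41], [-3.16, 2.05], [-2.99, -0.16], [-3.1, 3.1]. Speed limits (rad/s): [2.79, 2.79, 3.14, 3.14, 3.14, 3.14].

### API

Orientations are given as a rotation vector (axis times angle).
In Python, from cell import manip gives the robot as it stands.
- The arm moves only by the tool servo_tool, never from a script. Its argument "rows" is a list of rows, each a list of 3 entries, a list of its own where there are three numbers: the shift along the tool's x, y, z in m, then the turn about the tool's z in rad, then the gripper's target within -1 to 1 (fully open at 1, half-way at 0, shut at -1). In form: [[[dx, dy, dz], roll, gripper], ...]. A call has 1 to 5 rows; each row is the pose to reach, as a shift and turn from the pose commanded when the call began, along the tool's axes at that moment; what a row does not reach only later rows make up. A row lasts 1/10 s, in which the tool goes at most 50 mm and 8.59 degrees, less where a joint would pass 70% of its speed; a pose out of reach is approached as far as the arm can. A call with a gripper value outside its range is refused whole. The fingers move at their own pace and stop on an object; the grip force is fixed at half the most. Time passes only in rows, so rows that repeat a pose let the fingers close. It gives the time, the measured TCP pose, the force, the opening and the grip force at its end, in the units of the state.
- manip.state(): the state, without advancing time (a new reading comes with each control period).
- manip.read_camera(name): name is "scene" or "top" or "wrist"; returns a dict with "image" (400x640x3 uint8, red, green, blue), "fx", "fy", "cx", "cy" (pixels), "camera_from_world" (4x4, takes a point from world to camera coordinates); the wrist camera has in their place "mount" (4x4, takes a point from camera to tool coordinates, whose origin is the TCP and whose axes are the flange's). Camera axes: x right, y down, z forward; pixel columns grow to the right and rows downward; lengths in mm; the calibration is good to about 2 mm. A picture is of the moment at which its call begins: read the wrist's pose just before it. There is no depth.
- manip.sign_off(): hands the job in; it is judged then, once.
The state is a dict: "time_s": time; "joints": joint angles; "joint_velocities": joint speeds; "effort": joint torques, N m; "tcp_pos": TCP position; "tcp_rot": TCP orientation; "contact_force": force on the tool from outside, world axes, zero at the start; "ft_torque": the same for the moment, N m; "grip_width": finger opening in mm; "grasp_force": force on a finger pad.
Only numpy, scipy, OpenCV 4.12 (cv2) and the standard library are available. Lean on these libraries where they do the work, as an engineer would, in place of code of your own. Each camera call takes 0.05 s, during which the arm holds its last target. There are 200 camera calls.

## Working session

There is one attempt and no reset: what is moved stays moved. The work goes in short steps, Python scripts to look and compute and a tool call to move; the robot and the scene stay as the last step left them, time stands still between calls to the robot, and variables do not carry over. Pictures are saved under pics/ and viewed, at most 10 in all, crops included, and the job is handed in when it is done.

Besides the shell and the picture viewer there is one more tool, called after ">>>" as name([rows], argument=value, ...), one row to a line, values as JSON. servo_tool: Moves the arm, as the interface text tells. Its arguments: {"type":"object","properties":{"rows":{"type":"array","items":{"type":"array"}}},"required":["rows"]}

```bash
mkdir -p pics
cat > h.py <<'E'
import numpy as np, cv2
from cell import manip
from scipy.spatial.transform import Rotation as R
def cam(name):
    s=manip.state(); c=manip.read_camera(name)
    if name=='wrist':
        T=np.eye(4);T[:3,:3]=R.from_rotvec(s['tcp_rot']).as_matrix();T[:3,3]=s['tcp_pos']
        W=T@np.array(c['mount'])
    else: W=np.linalg.inv(np.array(c['camera_from_world']))
    return c,W
def px2w(c,W,u,v,z):
    d=W[:3,:3]@np.array([(u-c['cx'])/c['fx'],(v-c['cy'])/c['fy'],1]);o=W[:3,3]
    return o+d*(z-o[2])/d[2]
def w2px(c,W,p):
    q=np.linalg.inv(W)@np.append(p,1); return np.array([q[0]/q[2]*c['fx']+c['cx'],q[1]/q[2]*c['fy']+c['cy']])
def save(im,f): cv2.imwrite('pics/'+f,cv2.cvtColor(im,cv2.COLOR_RGB2BGR))
E
python3 - <<'E'
from h import *
import pickle
for n in ('top','scene'):
    c,W=cam(n); save(c['image'],n+'0.png'); pickle.dump((c,W),open(n+'.pkl','wb'))
    print(n,W.round(3).tolist(),c['fx'],c['cx'],c['cy'])
s=manip.state();print(s, R.from_rotvec(s['tcp_rot']).as_matrix().round(3)); c=manip.read_camera('wrist');print(np.array(c['mount']).round(3))
E
```

```text
top [[-0.026, -0.989, 0.147, 386.466], [-0.999, 0.029, 0.021, 0.215], [-0.025, -0.146, -0.989, 1270.539], [0.0, 0.0, 0.0, 1.0]] 441.12818490561966 317.3320553684984 199.18311187295882
scene [[0.682, 0.569, -0.46, 1188.671], [0.732, -0.527, 0.433, -600.771], [0.004, -0.631, -0.775, 1171.212], [0.0, 0.0, 0.0, 1.0]] 481.2322123695057 322.66030027743403 200.9476335123098
{'time_s': 0.1, 'joints': array([-9.06410859e-01,  3.85467137e-01,  6.74392580e-03, -4.18931066e-04,
       -1.19399652e+00, -2.58573968e-01]), 'joint_velocities': array([ 0.00025799, -0.00174963,  0.00396856,  0.0023182 ,  0.00044436,
       -0.00052446]), 'effort': array([-1.93551808e-03, -3.91688883e+01,  1.87933213e+01,  4.23204884e+00,
        1.34286174e-02, -9.58354804e-05]), 'tcp_pos': array([ 246.50694439, -573.74082731,  221.57166703]), 'tcp_rot': array([ 6.32741867e-01, -3.07669352e+00, -2.97711190e-03]), 'contact_force': array([ 1.02127056,  0.15033715, -0.12550082]), 'ft_torque': array([ 0.02573162, -0.02798336,  0.03182042]), 'grasp_force': 0.0, 'grip_width': 86.9016951293738} [[-0.919 -0.395 -0.001]
 [-0.395  0.919  0.002]
 [ 0.     0.002 -1.   ]]
[[ 2.00000e-03 -9.66000e-01 -2.58000e-01  7.03920e+01]
 [ 1.00000e+00  1.00000e-03  1.00000e-03  1.99000e-01]
 [-0.00000e+00 -2.58000e-01  9.66000e-01 -1.62143e+02]
 [ 0.00000e+00  0.00000e+00  0.00000e+00  1.00000e+00]]
```

View pics/top0.png

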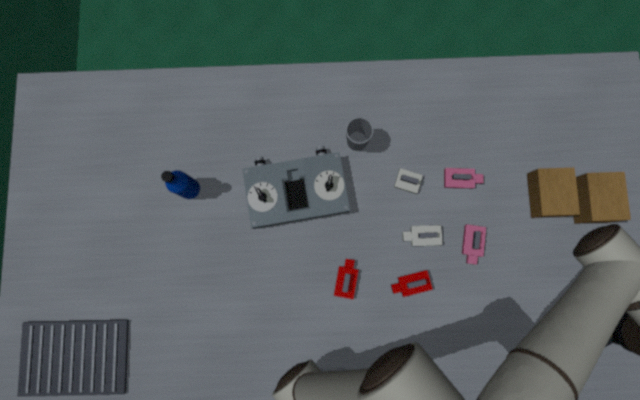

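View pics/scene0.png

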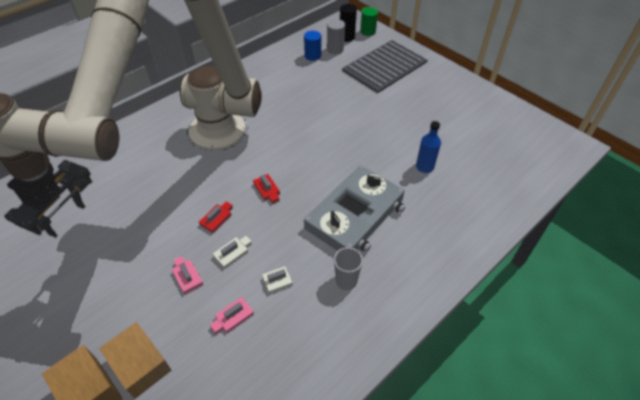

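The top view shows two white cartridges: (425,236), with a tongue to the left, and (409,181), short with no tongue. The pink ones at (462,178) and (475,242) and the red ones at (347,280) and (413,283) are look-alikes. The one at (425,236) is the one meant because it is white and has a tongue. The head's pocket is at (296,194), with its channel upward at (293,174). I'll confirm in a crop.

Run:
```python
from h import *
import pickle
c,W=pickle.load(open('top.pkl','rb'));im=c['image']
a=cv2.resize(im[160:260,390:490],(560,560),interpolation=cv2.INTER_CUBIC)[:, :400]
b=cv2.resize(im[140:240,235:365],(520,400),interpolation=cv2.INTER_CUBIC)
a=cv2.resize(im[165:265,390:455],(260,400),interpolation=cv2.INTER_CUBIC)
save(np.hstack([a,b]),'crop1.png')
for n,u,v,z in (('cart',428,236,44),('tongue',407,236,20),('pocket',296,194,50),('chan',293,175,50),('L',262,196,84),('R',329,184,84),('tumbler',360,132,110),('short',409,181,44)): print(n,px2w(c,W,u,v,z).round(1))
s=manip.state()
```

```text
cart [ 456.8 -276.1   44. ]
tongue [ 459.8 -222.7   20. ]
pocket [584.   86.1  50. ]
chan [638.6  93.5  50. ]
L [575.7 176.7  84. ]
R [603.5  -7.1  84. ]
tumbler [739.5 -95.2 110. ]
short [ 612.6 -232.5   44. ]
```

View pics/crop1.png

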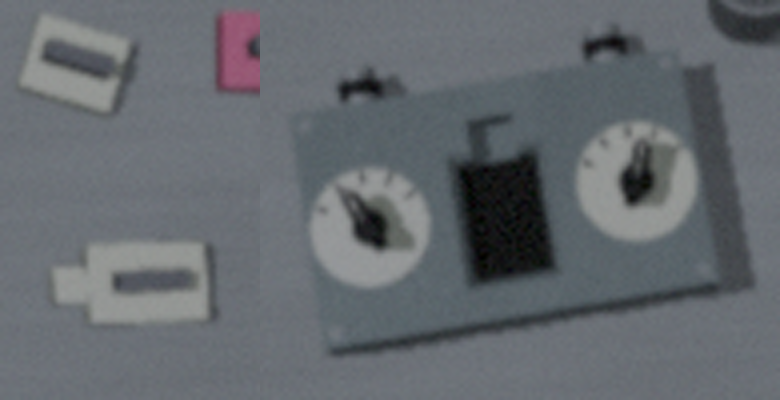

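Confirmed: the white cartridge at crop (150,283) has a tongue to the left, and the white part at (75,62) has none. The head is yawed about +8°. The left pointer is near mark 2 and the right pointer is near mark 4. Moving over the cartridge.

>>> servo_tool([
  [[-0.039,0.024,0],-0.14,1],
  [[-0.078,0.048,0],-0.28,1],
  [[-0.116,0.072,0],-0.42,1],
  [[-0.155,0.096,0],-0.56,1],
  [[-0.194,0.12,0],-0.7,1],
])

```text
time_s: 0.65
tcp_pos: [378.2, -385.7, 222.4]
tcp_rot: [1.657, -2.669, -0.001]
contact_force: [0.6, 0.1, -0.2]
grip_width: 86.9
grasp_force: 0.0
```

```bash
cat >> h.py <<'E'
def go(x,y,z,yaw):  # tool-x yaw deg; prints shift in tool axes (m) and roll
    s=manip.state();M=R.from_rotvec(s['tcp_rot']).as_matrix()
    d=M.T@(np.array([x,y,z])-s['tcp_pos'])/1000
    y0=np.degrees(np.arctan2(M[1,0],M[0,0])); r=-((yaw-y0+180)%360-180)
    print('shift',d.round(4),'roll',round(np.radians(r),4),'tcp',s['tcp_pos'].round(1),'yaw',round(y0,2),'t',s['time_s'],'F',s['contact_force'].round(1),'tz',M[:,2].round(4),'w',round(s['grip_width'],1))
E
python3 -c "
from h import *
go(456,-276,190,-90)"
```

```text
shift [-0.1328 -0.0211  0.0324] roll -0.4596 tcp [ 378.2 -385.7  222.4] yaw -116.33 t 0.65 F [ 0.6  0.1 -0.2] tz [-3.e-04  3.e-04 -1.e+00] w 86.9
```

>>> servo_tool([
  [[-0.035,-0.005,0.008],-0.12,1],
  [[-0.07,-0.01,0.016],-0.24,1],
  [[-0.105,-0.016,0.024],-0.36,1],
  [[-0.133,-0.021,0.032],-0.46,1],
  [[-0.133,-0.021,0.032],-0.46,1],
])

```text
time_s: 1.15
tcp_pos: [456.9, -275.4, 189.2]
tcp_rot: [2.221, -2.221, -0.004]
contact_force: [0.1, -1.3, -0.2]
grip_width: 87.2
grasp_force: 0.0
```

```bash
python3 -c "
from h import *
import pickle
c,W=cam('wrist'); save(c['image'],'w1.png'); pickle.dump((c,W),open('w1.pkl','wb'))
go(456,-276,190,-90)"
```

```text
shift [-0.0006  0.0003 -0.0002] roll -0.0029 tcp [ 456.3 -276.6  189.8] yaw -90.17 t 1.2 F [ 0.9 -0.4  0.4] tz [-1.8e-03  6.0e-04 -1.0e+00] w 87.0
```

View pics/w1.png

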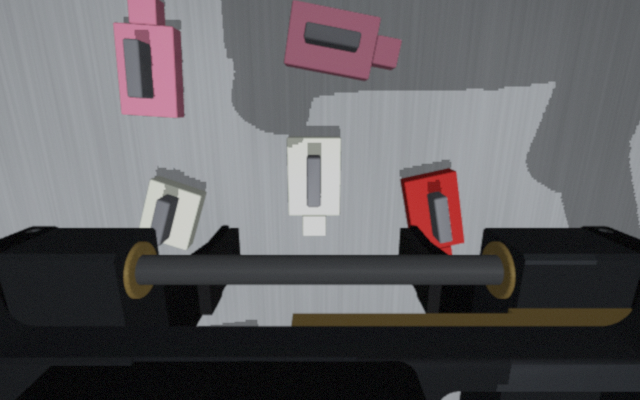

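The wrist view shows the white tongued cartridge with its block at about (288–340, 137–215), tongue at (314,226) and grey rib at (314,181). I'll measure it.

```bash
python3 -c "
from h import *
import pickle
c,W=pickle.load(open('w1.pkl','rb'));im=c['image']
for n,u,v,z in (('ribTL',307,156,44),('ribTR',321,156,44),('ribBL',307,207,44),('ribBR',321,207,44),('bBL',288.5,215,20),('bBR',340,215,20),('bTL',288.5,138,20),('bTR',340,138,20),('tongue',314,235,20)): print(n,px2w(c,W,u,v,z).round(1))
h=cv2.cvtColor(im,cv2.COLOR_RGB2HSV)[...,:]; g=cv2.resize(im[110:250,250:380],(650,700),interpolation=cv2.INTER_CUBIC)[:600];save(g,'w1c.png')"
```

```text
ribTL [ 467.7 -303.2   44. ]
ribTR [ 454.3 -303.3   44. ]
ribBL [ 468.2 -252.    44. ]
ribBR [ 454.1 -252.    44. ]
bBL [ 489.3 -235.5   20. ]
bBR [ 433.1 -235.5   20. ]
bTL [ 487.3 -318.3   20. ]
bTR [ 434.7 -318.4   20. ]
tongue [ 461.5 -212.2   20. ]
```

View pics/w1c.png

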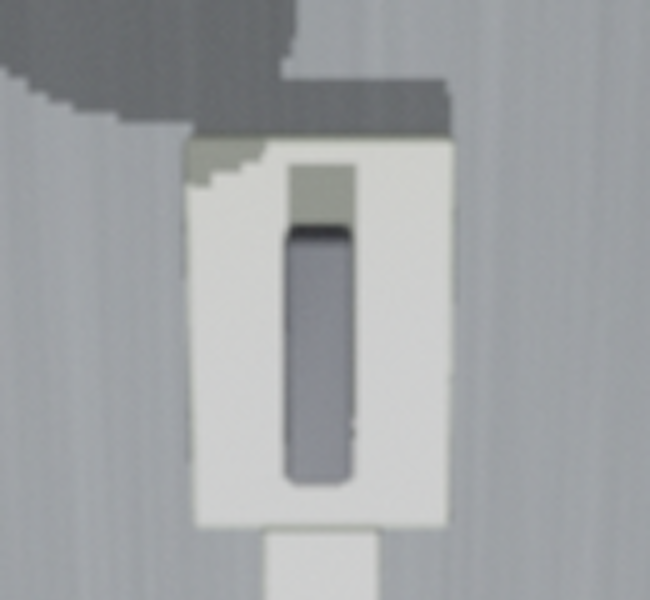

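```bash
python3 -c "
from h import *
go(461.2,-277.5,25,-90)"
```

```text
shift [ 0.001  -0.0052  0.1648] roll -0.0029 tcp [ 456.3 -276.6  189.8] yaw -90.17 t 1.2 F [ 0.9 -0.4  0.4] tz [-1.8e-03  6.0e-04 -1.0e+00] w 87.0
```

>>> servo_tool([
  [[0.001,-0.005,0.04],0,1],
  [[0.001,-0.005,0.08],0,1],
  [[0.001,-0.005,0.12],0,1],
  [[0.001,-0.005,0.15],0,1],
  [[0.001,-0.005,0.165],0,1],
])

```text
time_s: 1.7
tcp_pos: [458.6, -279.4, 22.8]
tcp_rot: [2.211, -2.229, -0.007]
contact_force: [-1.2, 0.6, -0.8]
grip_width: 87.1
grasp_force: 0.0
```

>>> servo_tool([
  [[0,0,0],0,1],
  [[0,0,0],0,-1],
  [[0,0,0],0,-1],
  [[0,0,0],0,-1],
  [[0,0,0],0,-1],
])

```text
time_s: 2.2
tcp_pos: [461.5, -279.2, 26.6]
tcp_rot: [-2.215, 2.226, -0.003]
contact_force: [0.3, -0.0, -0.1]
grip_width: 62.7
grasp_force: 0.0
```

>>> servo_tool([
  [[0,0,0],0,-1],
  [[0,0,0],0,-1],
  [[0,0,-0.003],0,-1],
  [[0,0,-0.01],0,-1],
  [[0,0,-0.01],0,-1],
])

```text
time_s: 2.7
tcp_pos: [461.9, -279.2, 36.7]
tcp_rot: [-2.216, 2.226, -0.003]
contact_force: [0.4, -0.4, -0.1]
grip_width: 22.9
grasp_force: 0.0
```

The fingers are slower than I allowed for. I'll open them slightly, go back down and close again.

>>> servo_tool([
  [[0,0,0],0,-0.2],
  [[0,0,0],0,-0.2],
  [[0,0,0.006],0,-0.2],
  [[0,0,0.012],0,-0.2],
  [[0,0,0.012],0,-0.2],
])

```text
time_s: 3.2
tcp_pos: [460.0, -278.6, 22.2]
tcp_rot: [2.215, -2.226, -0.004]
contact_force: [-0.2, 0.1, -0.2]
grip_width: 34.5
grasp_force: 0.0
```

>>> servo_tool([
  [[0,0,0],0,-1],
  [[0,0,0],0,-1],
  [[0,0,0],0,-1],
  [[0,0,0],0,-1],
  [[0,0,0],0,-1],
])

```text
time_s: 3.7
tcp_pos: [461.5, -279.1, 23.8]
tcp_rot: [-2.216, 2.226, -0.002]
contact_force: [0.9, -0.3, -0.8]
grip_width: 13.5
grasp_force: 30.0
```

>>> servo_tool([
  [[0,0,0],0,-1],
  [[0,0,0],0,-1],
  [[0,0,0],0,-1],
  [[0,0,0],0,-1],
  [[0,0,0],0,-1],
])

```text
time_s: 4.2
tcp_pos: [461.5, -279.1, 23.8]
tcp_rot: [-2.216, 2.226, -0.002]
contact_force: [2.1, -0.2, 1.5]
grip_width: 13.8
grasp_force: 30.0
```

>>> servo_tool([
  [[0,0,-0.01],0,-1],
  [[0,0,-0.03],0,-1],
  [[0,0,-0.06],0,-1],
  [[0,0,-0.1],0,-1],
  [[0,0,-0.14],0,-1],
])

```text
time_s: 4.7
tcp_pos: [459.2, -278.4, 164.3]
tcp_rot: [2.214, -2.226, -0.006]
contact_force: [1.6, -0.0, -2.0]
grip_width: 13.7
grasp_force: 30.0
```

```bash
python3 -c "
from h import *
go(650,95,220,-172)"
```

```text
shift [-0.3745 -0.1886 -0.0558] roll 1.4257 tcp [ 459.2 -278.4  164.3] yaw -90.32 t 4.7 F [ 1.6 -0.  -2. ] tz [-0.0038  0.0015 -1.    ] w 13.7
```

>>> servo_tool([
  [[-0.03,-0.015,-0.02],0.12,-1],
  [[-0.065,-0.033,-0.04],0.25,-1],
  [[-0.105,-0.053,-0.056],0.39,-1],
  [[-0.145,-0.073,-0.056],0.53,-1],
  [[-0.185,-0.093,-0.056],0.67,-1],
])

```text
time_s: 5.2
tcp_pos: [554.1, -92.8, 220.1]
tcp_rot: [1.351, -2.835, -0.002]
contact_force: [1.5, -0.2, -2.6]
grip_width: 13.8
grasp_force: 30.0
```

```bash
python3 -c "
from h import *
go(650,95,220,-172)"
```

```text
shift [-2.062e-01  4.390e-02  1.000e-04] roll 0.7496 tcp [554.1 -92.8 220.1] yaw -129.05 t 5.2 F [ 1.5 -0.2 -2.6] tz [-1.2e-03  7.0e-04 -1.0e+00] w 13.8
```

>>> servo_tool([
  [[-0.042,0.009,0],0.149,-1],
  [[-0.084,0.018,0],0.298,-1],
  [[-0.126,0.027,0],0.447,-1],
  [[-0.168,0.036,0],0.596,-1],
  [[-0.206,0.044,0],0.745,-1],
])

```text
time_s: 5.7
tcp_pos: [648.4, 95.5, 218.9]
tcp_rot: [0.227, -3.13, 0.0]
contact_force: [0.3, -0.5, -1.9]
grip_width: 13.8
grasp_force: 30.0
```

>>> servo_tool([
  [[0,0,0],0,-1],
  [[0,0,0],0,-1],
])

```text
time_s: 5.9
tcp_pos: [648.1, 94.5, 218.2]
tcp_rot: [0.24, -3.128, 0.001]
contact_force: [-0.1, 0.0, -1.7]
grip_width: 13.5
grasp_force: 30.0
```

```bash
python3 -c "
from h import *
import pickle
c,W=cam('wrist'); save(c['image'],'w2.png'); pickle.dump((c,W),open('w2.pkl','wb'))
go(650,95,220,-172)"
```

```text
shift [-0.0021  0.0011 -0.0013] roll 0.0122 tcp [648.   93.6 218.7] yaw -171.3 t 5.95 F [ 1.1 -0.1 -2. ] tz [-3.2e-03 -8.0e-04 -1.0e+00] w 13.9
```

View pics/w2.png

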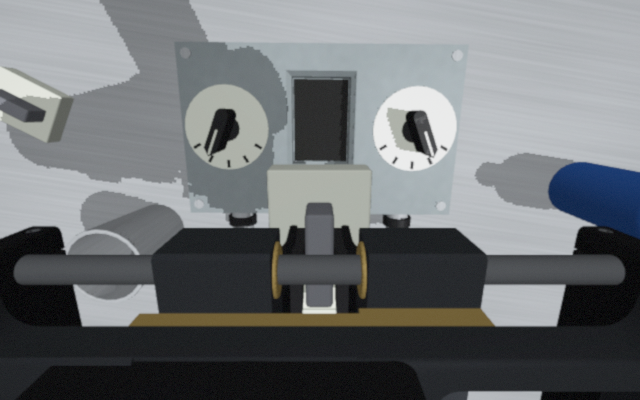

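The wrist view shows the deck corners at (178,42), (468,44), (455,214) and (192,214). The pocket mouth is at (289–356, 71–164), the left dial at (415,128), the right dial at (226,127), and the held cartridge's back edge at (268–371, 167). I'll enlarge it.

```bash
python3 -c "
from h import *
import pickle
c,W=pickle.load(open('w2.pkl','rb'));im=c['image']
g=cv2.resize(im[60:210,255:385],(520,600),interpolation=cv2.INTER_CUBIC);save(g,'w2c.png')"
```

```text
(no output)
```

View pics/w2c.png

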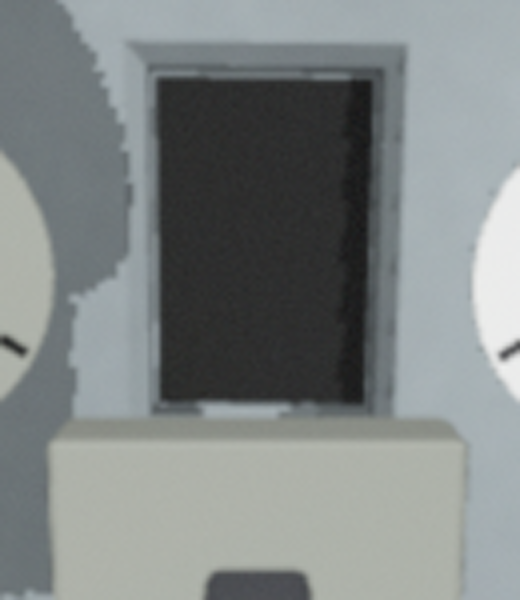

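```bash
cat > m.py <<'E'
from h import *
import pickle
c,W=pickle.load(open('w2.pkl','rb'))
f=lambda n,u,v,z:(print(n,px2w(c,W,u,v,z).round(1)),px2w(c,W,u,v,z))[1]
k=lambda n,x,y,z:f(n,255+x/4,60+y/4,z)
a=k('mouth BL(-y)',132,43,50);b=k('mouth BR(+y)',407,45,50)
k('floorBL',160,80,30);k('floorBR',372,80,30);k('floorFL',160,403,30);k('floorFR',363,403,30)
p=f('deck B-y',178,42,50);q=f('deck B+y',468,44,50);r=f('deck F+y',455,213.5,50);t=f('deck F-y',192,213.5,50)
print('deck centre',((p+q+r+t)/4).round(1)); 
for A,B in((a,b),(p,q),(t,r)): d=B-A;print('yaw',np.degrees(np.arctan2(-d[0],d[1])).round(2),np.linalg.norm(d).round(1))
z=manip.state()['tcp_pos'][2]-3.8
A=k('cart top B-y',50,442,z);B=k('cart top B+y',465,442,z);d=B-A;print('cart yaw',np.degrees(np.arctan2(-d[0],d[1])).round(2),np.linalg.norm(d).round(1))
A=k('cart bot B-y',60,421,z-20);B=k('cart bot B+y',455,421,z-20)
f('Rpl',226,127,54);f('Lpl',415,128,54)
f('Rax?',228,124,84);f('Rtip',210,155,84);f('Lax',416,122,84);f('Ltip',434,157,84)
E
python3 m.py
```

```text
mouth BL(-y) [545.2  48.4  50. ]
mouth BR(+y) [535.3 114.4  50. ]
floorBL [550.9  54.6  30. ]
floorBR [542.4 108.8  30. ]
floorFL [634.1  65.9  30. ]
floorFR [625.5 121.2  30. ]
deck B-y [535.8 -58.1  50. ]
deck B+y [495.2 214.4  50. ]
deck F+y [661.2 246.2  50. ]
deck F-y [705.1 -35.7  50. ]
deck centre [599.4  91.7  50. ]
yaw 8.46 66.7
yaw 8.49 275.5
yaw 8.85 285.3
cart top B-y [612.4  61.9 214.9]
cart top B+y [604.  115.7 214.9]
cart yaw 8.85 54.5
cart bot B-y [613.1  60.4 194.9]
cart bot B+y [604.2 117.5 194.9]
Rpl [607.4  -5.6  54. ]
Lpl [579.3 181.4  54. ]
Rax? [601.8   4.3  84. ]
Rtip [632.5  -9.9  84. ]
Lax [573.9 172.1  84. ]
Ltip [602.3 195.9  84. ]
```

```bash
python3 -c "
from h import *
go(586.5,87,82,-171.4)"
```

```text
shift [0.0614 0.0028 0.1369] roll 0.0017 tcp [648.   93.6 218.7] yaw -171.3 t 5.95 F [ 1.1 -0.1 -2. ] tz [-3.2e-03 -8.0e-04 -1.0e+00] w 13.9
```

>>> servo_tool([
  [[0.03,0.001,0],0,-1],
  [[0.061,0.003,0.02],0,-1],
  [[0.061,0.003,0.06],0,-1],
  [[0.061,0.003,0.1],0,-1],
  [[0.061,0.003,0.137],0,-1],
])

```text
time_s: 6.45
tcp_pos: [587.2, 86.0, 82.1]
tcp_rot: [0.235, -3.133, -0.0]
contact_force: [0.3, 0.4, -2.1]
grip_width: 13.7
grasp_force: 30.0
```

>>> servo_tool([
  [[0,0,0],0,-1],
  [[0,0,0],0,-1],
  [[0,0,0],0,-1],
])

```text
time_s: 6.75
tcp_pos: [590.3, 87.7, 85.3]
tcp_rot: [-0.236, 3.128, 0.001]
contact_force: [0.5, 0.4, -1.4]
grip_width: 13.7
grasp_force: 30.0
```

```bash
python3 -c "
from h import *
import pickle
c,W=cam('wrist'); pickle.dump((c,W),open('w3.pkl','wb'))
g=cv2.resize(c['image'][60:260,190:450],(780,600),interpolation=cv2.INTER_CUBIC);save(g,'w3.png')
go(586.5,87,82,-171.4)"
```

```text
shift [ 0.0039 -0.0003  0.0033] roll 0.0008 tcp [590.3  87.9  85.4] yaw -171.35 t 6.8 F [ 1.1 -1.1 -2.5] tz [ 0.0048  0.0015 -1.    ] w 14.1
```

View pics/w3.png

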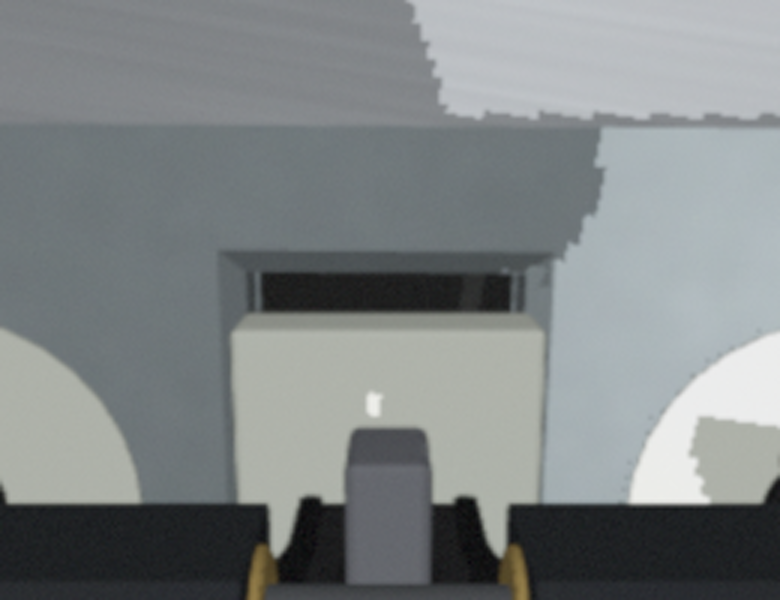

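Close view (crop scale 3): mouth back corners at (220,252) and (552,252), cartridge top back edge at (232–545, 331), bottom back edge at about (248–531, 314). Now the offset.

```bash
python3 -c "
from h import *
import pickle
c,W=pickle.load(open('w3.pkl','rb'));s=manip.state();M=R.from_rotvec(s['tcp_rot']).as_matrix();print(s['tcp_pos'].round(1))
def k(n,x,y,z):
    p=M.T@(px2w(c,W,190+x/3,60+y/3,z)-s['tcp_pos']);print(n,p.round(2));return p
k('mBL',220,252,50);k('mBR',552,252,50)
k('floorBL?',262,273,30);k('floorBR',510,273,30)
k('bevinBL',249,270,45);k('bevinBR',523,270,45)
k('deckB L',0,125,50);k('deckB R',780,125,50)
z=s['tcp_pos'][2]-23.8
k('ctL',232,331,z+20);k('ctR',545,331,z+20);k('cbL',247,314,z);k('cbR',533,314,z);k('ribtL',347,465,z+44);k('ribtR',431,465,z+44)
go(586.5,87,82,-171.4)"
```

```text
[590.3  87.9  85.4]
mBL [ 50.85 -33.97  35.08]
mBR [50.94 33.74 35.13]
floorBL? [ 44.17 -28.14  55.12]
floorBR [44.25 27.89 55.16]
bevinBL [ 46.61 -28.9   40.1 ]
bevinBR [46.69 28.67 40.15]
deckB L [ 75.62 -76.22  34.92]
deckB R [75.86 77.54 35.04]
ctL [ 40.26 -27.03   3.58]
ctR [40.34 27.75  3.62]
cbL [ 39.99 -27.23  23.58]
cbR [40.07 28.61 23.62]
ribtL [ 23.54  -6.1  -20.32]
ribtR [ 23.55   6.96 -20.31]
shift [ 0.0039 -0.0003  0.0033] roll 0.0008 tcp [590.3  87.9  85.4] yaw -171.35 t 6.8 F [ 1.1 -1.1 -2.5] tz [ 0.0048  0.0015 -1.    ] w 14.1
```

>>> servo_tool([
  [[0.004,-0.0005,0],0,-1],
  [[0.004,-0.0005,0.003],0,-1],
  [[0.004,-0.0005,0.007],0,-1],
  [[0.004,-0.0005,0.011],0,-1],
  [[0.004,-0.0005,0.015],0,-1],
])

```text
time_s: 7.3
tcp_pos: [585.3, 86.7, 67.7]
tcp_rot: [-0.238, 3.131, -0.0]
contact_force: [-0.2, 0.3, 6.0]
grip_width: 13.6
grasp_force: 30.0
```

>>> servo_tool([
  [[0,0,0],0,-1],
  [[0,0,0],0,-1],
])

```text
time_s: 7.5
tcp_pos: [585.4, 86.8, 67.9]
tcp_rot: [-0.237, 3.131, 0.0]
contact_force: [0.6, -0.6, 1.1]
grip_width: 13.4
grasp_force: 30.0
```

```bash
python3 -c "
from h import *
import pickle
c,W=cam('wrist'); pickle.dump((c,W),open('w4.pkl','wb'))
g=cv2.resize(c['image'][60:260,190:450],(780,600),interpolation=cv2.INTER_CUBIC);save(g,'w4.png')
go(586.5,87,53.8,-171.4)"
```

```text
shift [-0.0012  0.0001  0.0141] roll 0.001 tcp [585.3  86.8  67.9] yaw -171.34 t 7.55 F [1.9 0.3 1.6] tz [ 1.4e-03  2.0e-04 -1.0e+00] w 13.8
```

View pics/w4.png

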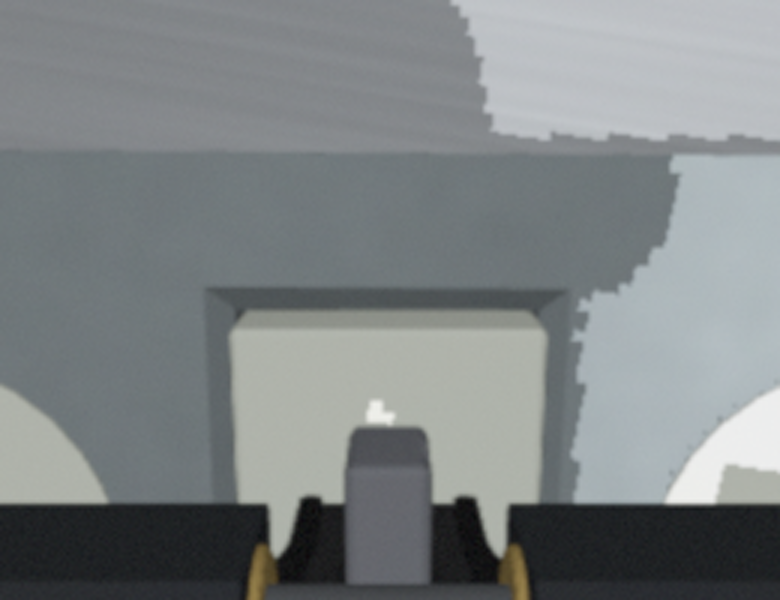

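The underside is at z≈44, inside the bevels, and the margins are even (206→232 left, 547→572 right). Continuing down.

>>> servo_tool([
  [[0,0,0.002],0,-1],
  [[0,0,0.004],0,-1],
  [[0,0,0.006],0,-1],
  [[0,0,0.007],0,-1],
  [[0,0,0.007],0,-1],
])

```text
time_s: 8.05
tcp_pos: [585.4, 86.9, 60.5]
tcp_rot: [-0.237, 3.131, 0.001]
contact_force: [4.1, 0.7, -1.1]
grip_width: 14.0
grasp_force: 30.0
```

>>> servo_tool([
  [[-0.0003,0,0.002],0,-1],
  [[-0.0005,0,0.004],0,-1],
  [[-0.0005,0,0.006],0,-1],
  [[-0.0005,0,0.007],0,-1],
  [[-0.0005,0,0.007],0,-1],
])

```text
time_s: 8.55
tcp_pos: [585.3, 86.7, 54.4]
tcp_rot: [-0.237, 3.132, -0.0]
contact_force: [0.8, 0.7, 3.9]
grip_width: 13.6
grasp_force: 30.0
```

```bash
python3 -c "
from h import *
go(586.5,87,53.8,-171.4)"
```

```text
shift [-0.0013  0.0001  0.0006] roll 0.001 tcp [585.3  86.7  54.4] yaw -171.34 t 8.55 F [0.8 0.7 3.9] tz [ 6.e-04  0.e+00 -1.e+00] w 13.6
```

>>> servo_tool([
  [[0,0,0.0005],0,-1],
  [[0,0,0.001],0,-1],
  [[0,0,0.001],0,-1],
])

```text
time_s: 8.85
tcp_pos: [585.2, 86.7, 54.1]
tcp_rot: [-0.237, 3.132, -0.0]
contact_force: [-0.7, 1.0, 9.9]
grip_width: 13.6
grasp_force: 30.0
```

Contact is firm at the seated height. I'll take off the load, open partway and lift.

>>> servo_tool([
  [[0,0,-0.001],0,-0.3],
  [[0,0,-0.001],0,-0.3],
  [[0,0,-0.001],0,-0.3],
  [[0,0,-0.001],0,-0.3],
  [[0,0,-0.001],0,-0.3],
])

```text
time_s: 9.35
tcp_pos: [584.7, 86.5, 53.1]
tcp_rot: [0.236, -3.131, 0.001]
contact_force: [0.1, -0.4, 0.4]
grip_width: 30.3
grasp_force: 0.0
```

>>> servo_tool([
  [[0,0,-0.01],0,-0.3],
  [[0,0,-0.04],0,-0.3],
  [[0,0,-0.08],0,-0.3],
  [[0.0,0,-0.12],0,-0.3],
  [[0,0,-0.15],0,-0.3],
])

```text
time_s: 9.85
tcp_pos: [585.8, 86.8, 207.3]
tcp_rot: [-0.237, 3.129, 0.001]
contact_force: [0.2, 1.1, 0.2]
grip_width: 30.4
grasp_force: 0.0
```

>>> servo_tool([
  [[-0.04,0,0],0,0],
  [[-0.075,0,0],0,0],
  [[-0.075,0,0],0,0],
  [[-0.075,0,0],0,0],
])

```text
time_s: 10.25
tcp_pos: [659.1, 97.8, 203.0]
tcp_rot: [0.236, -3.131, 0.0]
contact_force: [-0.6, -0.7, -0.2]
grip_width: 42.7
grasp_force: 0.0
```

```bash
python3 -c "
from h import *
import pickle
c,W=cam('wrist'); pickle.dump((c,W),open('w5.pkl','wb'))
g=cv2.resize(c['image'][0:230,150:490],(800,541),interpolation=cv2.INTER_CUBIC);save(g,'w5.png')
go(586.5,87,53.8,-171.4)"
```

```text
shift [0.0727 0.0002 0.1497] roll 0.0005 tcp [658.6  97.7 203.4] yaw -171.37 t 10.3 F [ 0.3  1.  -0.2] tz [-1.3e-03 -3.0e-04 -1.0e+00] w 43.4
```

View pics/w5.png

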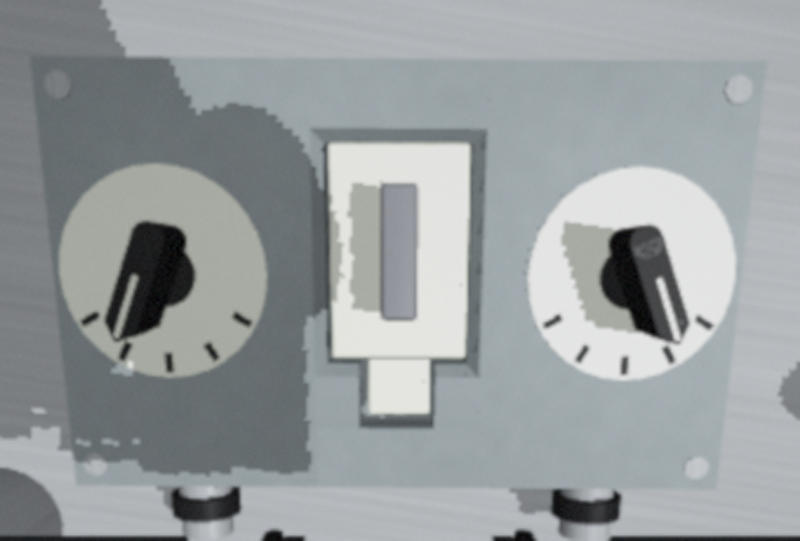

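The cartridge sits square in the pocket with the tongue in the channel. Left dial (image right): centre (632,273), marks from (705,322) to (545,322), pointer line (656,280)→(678,335) near mark 2. Right dial: centre (163,271), pointer line (135,278)→(118,338) near mark 4.

```bash
cat > d.py <<'E'
from h import *
import pickle,sys
c,W=pickle.load(open('w5.pkl','rb'))
P=lambda x,y,z:px2w(c,W,150+x/2.353,y/2.353,z)
L=dict(cen=(632,273),marks=[(705,322),(670,354),(625,365),(583,354),(553,321)],line=[(654,280),(680,338)])
Rr=dict(cen=(163,271),marks=[(243,320),(212,352),(169,362),(126,352),(91,319)],line=[(135,277),(117,337)])
for n,D in(('L',L),('R',Rr)):
    o=P(*D['cen'],54);an=lambda v:np.degrees(np.arctan2(v[1],v[0])).round(1)
    print(n,'centre',o.round(1),'marks',[an(P(*m,54)-o) for m in D['marks']])
    a,b=[P(*m,84) for m in D['line']];print(' pointer',an(b-a),'ends',a.round(1),b.round(1),'from centre to tip',an(b-o))
corner=[P(x,y,50) for x,y in((31,57),(766,62),(717,487),(78,484))];print(np.mean(corner,0).round(1))
E
python3 d.py
```

```text
L centre [579.5 181.3  54. ] marks [np.float64(66.9), np.float64(38.1), np.float64(8.8), np.float64(-19.8), np.float64(-49.6)]
 pointer 37.4 ends [581.7 180.7  84. ] [600.7 195.2  84. ] from centre to tip 33.4
R centre [607.3  -4.9  54. ] marks [np.float64(66.8), np.float64(37.3), np.float64(8.0), np.float64(-20.1), np.float64(-49.7)]
 pointer -13.0 ends [609.2  -5.9  84. ] [631.9 -11.1  84. ] from centre to tip -14.2
[599.5  89.4  50. ]
```

```bash
python3 -c "
from h import *
go(579.5,181,120,-143)"
```

```text
shift [0.0656 0.0942 0.0835] roll -0.4951 tcp [658.6  97.7 203.4] yaw -171.37 t 10.3 F [ 0.3  1.  -0.2] tz [-1.3e-03 -3.0e-04 -1.0e+00] w 43.4
```

>>> servo_tool([
  [[0.022,0.031,0.02],-0.13,0],
  [[0.044,0.062,0.04],-0.26,0],
  [[0.066,0.094,0.06],-0.39,0],
  [[0.066,0.094,0.083],-0.495,0],
  [[0.066,0.094,0.083],-0.495,0],
])

```text
time_s: 10.8
tcp_pos: [576.4, 180.5, 118.4]
tcp_rot: [0.997, -2.973, 0.001]
contact_force: [0.1, -0.8, 0.4]
grip_width: 43.6
grasp_force: 0.0
```

>>> servo_tool([
  [[0,0,0],0,0],
  [[0,0,0],0,0],
])

```text
time_s: 11.0
tcp_pos: [581.0, 180.8, 122.3]
tcp_rot: [-0.993, 2.978, 0.0]
contact_force: [0.6, -0.2, 0.4]
grip_width: 43.5
grasp_force: 0.0
```

```bash
python3 -c "
from h import *
go(579.5,181,58,-143)"
```

```text
shift [0.0012 0.0011 0.0643] roll -0.002 tcp [581.  180.8 122.3] yaw -143.11 t 11.0 F [ 0.6 -0.2  0.4] tz [ 0.0026  0.001  -1.    ] w 43.5
```

>>> servo_tool([
  [[0.001,0.001,0.02],0,0],
  [[0.001,0.001,0.04],0,0],
  [[0.001,0.001,0.055],0,0],
  [[0.001,0.001,0.063],0,0],
  [[0.001,0.001,0.063],0,0],
])

```text
time_s: 11.5
tcp_pos: [578.7, 180.6, 57.3]
tcp_rot: [0.994, -2.979, 0.0]
contact_force: [-0.3, 0.7, -0.4]
grip_width: 43.2
grasp_force: 0.0
```

>>> servo_tool([
  [[0,0,0],0,0],
  [[0,0,0],0,-0.3],
  [[0,0,0],0,-0.5],
  [[0,0,0],0,-1],
  [[0,0,0],0,-1],
])

```text
time_s: 12.0
tcp_pos: [578.6, 181.3, 57.9]
tcp_rot: [-0.997, 2.979, 0.0]
contact_force: [0.2, 0.7, 0.2]
grip_width: 19.5
grasp_force: 0.0
```

>>> servo_tool([
  [[0,0,0],0,-1],
  [[0,0,0],0,-1],
  [[0,0,0],0,-1],
])

```text
time_s: 12.3
tcp_pos: [579.7, 180.6, 57.9]
tcp_rot: [-0.997, 2.978, -0.002]
contact_force: [3.8, -3.2, -1.1]
grip_width: 12.0
grasp_force: 30.0
```

```bash
python3 -c "
from h import *
go(579.5,181,58,-201.5);print(manip.state()['joints'],manip.state()['ft_torque'])"
```

```text
shift [-0.0001  0.0004 -0.0001] roll 1.0212 tcp [579.7 180.6  57.9] yaw -142.99 t 12.3 F [ 3.8 -3.2 -1.1] tz [ 2.e-03 -4.e-04 -1.e+00] w 12.0
[ 0.56905791  0.51332182 -0.24019529  0.00190008 -0.81584947 -1.49521256] [-0.95462934 -1.07776444  0.02024018]
```

>>> servo_tool([
  [[0,-0.0007,0],0.1,-1],
  [[0,-0.0007,0],0.22,-1],
  [[0,-0.0007,0],0.34,-1],
  [[0,-0.0007,0],0.46,-1],
  [[0,-0.0007,0],0.56,-1],
])

```text
time_s: 12.8
tcp_pos: [579.4, 181.5, 57.8]
tcp_rot: [-0.128, 3.138, 0.002]
contact_force: [0.3, 1.8, 0.0]
grip_width: 11.8
grasp_force: 30.0
```

>>> servo_tool([
  [[0,0,0],0.12,-1],
  [[0,0,0],0.24,-1],
  [[0,0,0],0.36,-1],
  [[0,0,0],0.46,-1],
  [[0,0,0],0.46,-1],
])

```text
time_s: 13.3
tcp_pos: [579.6, 182.3, 57.9]
tcp_rot: [0.583, 3.085, 0.005]
contact_force: [0.8, 4.4, -0.5]
grip_width: 11.9
grasp_force: 30.0
```

>>> servo_tool([
  [[0,0,0],0,-1],
  [[0,0,0],0,-1],
])

```text
time_s: 13.5
tcp_pos: [579.6, 182.2, 57.9]
tcp_rot: [0.58, 3.086, 0.005]
contact_force: [-0.6, 5.3, 0.4]
grip_width: 11.8
grasp_force: 30.0
```

```bash
python3 -c "
from h import *
go(579.5,181,58,-201.5);print(manip.state()['joints'],manip.state()['ft_torque'])"
```

```text
shift [-0.0004 -0.0012 -0.0001] roll 0.0036 tcp [579.6 182.2  57.9] yaw 158.71 t 13.5 F [-0.6  5.3  0.4] tz [ 0.0022  0.0025 -1.    ] w 11.8
[ 5.70280123e-01  5.13371771e-01 -2.38795745e-01 -1.34193382e-03
 -8.15448032e-01 -2.51178556e+00] [ 1.71576015e+00  3.07580097e-02 -3.45031213e-04]
```

>>> servo_tool([
  [[0,0.0009,0],0,-1],
  [[0,0.0009,0],0,-1],
  [[0,0.0009,0],0,-0.2],
  [[0,0.0009,0],0,0],
  [[0,0.0009,0],0,0],
])

```text
time_s: 14.0
tcp_pos: [578.7, 180.4, 57.1]
tcp_rot: [-0.584, -3.085, 0.003]
contact_force: [0.8, 0.6, -1.0]
grip_width: 28.2
grasp_force: 0.0
```

>>> servo_tool([
  [[0,0,0],0,0],
  [[0,0,-0.03],0,0],
  [[0,0,-0.07],0,0],
  [[0,0,-0.11],0,0],
  [[0,0,-0.145],0,0],
])

```text
time_s: 14.5
tcp_pos: [579.3, 181.0, 204.6]
tcp_rot: [0.584, 3.086, 0.0]
contact_force: [1.4, 1.1, 0.7]
grip_width: 43.3
grasp_force: 0.0
```

```bash
python3 -c "
from h import *
go(659,98,203,-171.5)"
```

```text
shift [-0.1045 -0.0481  0.0017] roll -0.5226 tcp [579.3 181.  204.6] yaw 158.56 t 14.5 F [1.4 1.1 0.7] tz [ 7.e-04 -1.e-04 -1.e+00] w 43.3
```

I've used all 10 picture views, so from here I'll check the pointers with image code.

>>> servo_tool([
  [[-0.026,-0.012,0],-0.13,0],
  [[-0.052,-0.024,0],-0.26,0],
  [[-0.078,-0.036,0],-0.39,0],
  [[-0.104,-0.048,0],-0.52,0],
  [[-0.104,-0.048,0],-0.52,0],
])

```text
time_s: 15.0
tcp_pos: [659.9, 95.8, 201.6]
tcp_rot: [0.225, -3.133, 0.002]
contact_force: [-0.1, -0.3, -0.2]
grip_width: 43.5
grasp_force: 0.0
```

>>> servo_tool([
  [[0,0,0],0,0],
  [[0,0,0],0,0],
])

```text
time_s: 15.2
tcp_pos: [658.0, 98.9, 202.4]
tcp_rot: [0.228, -3.133, 0.0]
contact_force: [-0.3, -0.4, -0.4]
grip_width: 43.5
grasp_force: 0.0
```

```bash
cat > chk.py <<'E'
from h import *
import sys
def warp(c,W,z,ctr,yaw,half=40,s=8):  # rectified top view: up = head x, left = head y
    C,S=np.cos(np.radians(yaw)),np.sin(np.radians(yaw))
    src=[];dst=[]
    for a,b in((-half,-half),(-half,half),(half,half),(half,-half)):
        src.append(w2px(c,W,[ctr[0]+a*C-b*S,ctr[1]+a*S+b*C,z]));dst.append([(half-b)*s,(half-a)*s])
    return cv2.warpPerspective(c['image'],cv2.getPerspectiveTransform(np.float32(src),np.float32(dst)),(2*half*s,2*half*s),flags=cv2.INTER_CUBIC)
def pointer(c,W,ctr,yaw=8.5):
    s=8;g=cv2.cvtColor(warp(c,W,84,ctr,yaw),cv2.COLOR_RGB2GRAY).astype(np.float32)
    dark=(g<70).astype(np.uint8); dark=cv2.morphologyEx(dark,cv2.MORPH_OPEN,np.ones((25,25),np.uint8))
    body=cv2.morphologyEx(dark,cv2.MORPH_CLOSE,np.ones((41,41),np.uint8))
    line=((g>110)&(body>0)).astype(np.uint8)
    n,lab,st,cen=cv2.connectedComponentsWithStats(line)
    k=1+np.argmax(st[1:,4]);ys,xs=np.where(lab==k)
    vx,vy,x0,y0=cv2.fitLine(np.float32(np.c_[xs,ys]),cv2.DIST_L2,0,.01,.01).ravel()
    a=np.degrees(np.arctan2(-vx,-vy)); a=(a+90)%180-90   # angle to left of head x
    return round(float(a),1),int(st[k,4]),((320-cen[k][::-1])/s).round(1)
if __name__=='__main__':
    c,W=cam('wrist')
    for n,o in(('L',(579.5,181)),('R',(607.3,-5.2))):
        a,ar,ce=pointer(c,W,o);print(n,'deg left of head x',a,'mark',round(3-a/30,2),'area',ar,'line centre fwd,left',ce)
    import pickle;pickle.dump((c,W),open('w6.pkl','wb'))
E
python3 chk.py; python3 -c "
from chk import *
import pickle
print('before',[pointer(*pickle.load(open('w5.pkl','rb')),o) for o in((579.5,181),(607.3,-5.2))])
go(607.3,-5.2,120,-193)"
```

```text
L deg left of head x 0.1 mark 3.0 area 34 line centre fwd,left [  7.5 -19.1]
R deg left of head x -3.1 mark 3.1 area 97 line centre fwd,left [ 2.  -0.9]Traceback (most recent call last):
  File "<string>", line 4, in <module>
    print('before',[pointer(*pickle.load(open('w5.pkl','rb')),o) for o in((579.5,181),(607.3,-5.2))])
                    ~~~~~~~^^^^^^^^^^^^^^^^^^^^^^^^^^^^^^^^^^^^^
  File "chk.py", line 15, in pointer
    k=1+np.argmax(st[1:,4]);ys,xs=np.where(lab==k)
        ~~~~~~~~~^^^^^^^^^^
    return _wrapfunc(a, 'argmax', axis=axis, out=out, **kwds)
    return bound(*args, **kwds)
ValueError: attempt to get argmax of an empty sequence
```

```bash
python3 - <<'E'
import re
t=open('chk.py').read();i=t.index('def pointer');j=t.index("if __name__")
new='''def pointer(c,W,ctr,yaw=8.5):
    s=8;g=cv2.GaussianBlur(cv2.cvtColor(warp(c,W,84,ctr,yaw),cv2.COLOR_RGB2GRAY).astype(np.float32),(0,0),3)
    r=np.arange(6,20,.5);best=[]
    for a in np.arange(-75,75,.5):
        u=np.array([np.cos(np.radians(a)),np.sin(np.radians(a))]);n=np.array([-u[1],u[0]])
        for off in np.arange(-4,4.1,.5):
            f=lambda d:g[tuple(np.clip(np.rint(320-s*(np.outer(r,u)+(off+d)*n)),0,639).astype(int).T)]
            sc=np.minimum(f(0)-f(2.7),f(0)-f(-2.7)).clip(-40,60).mean()-.3*np.maximum(f(3.5),f(-3.5)).mean()
            best.append((sc,a,off))
    b=max(best);return b[1],round(float(b[0]),1),b[2]
'''
open('chk.py','w').write(t[:i]+new+t[j:])
E
python3 -c "
from chk import *
import pickle
for f in ('w5','w6'):
    for n,o in(('L',(579.5,181)),('R',(607.3,-5.2))):
        a,s,off=pointer(*pickle.load(open(f+'.pkl','rb')),o);print(f,n,'deg left of head x',a,'mark',round(3-a/30,2),'score',s,'off',off)
go(607.3,-5.2,120,-193)"
```

```text
w5 L deg left of head x 26.0 mark 2.13 score 38.1 off -0.5
w5 R deg left of head x -23.5 mark 3.78 score 51.8 off -0.5
w6 L deg left of head x -33.5 mark 4.12 score 38.5 off 2.0
w6 R deg left of head x -22.5 mark 3.75 score 52.1 off -0.5
shift [ 0.0653 -0.096   0.0826] roll 0.3729 tcp [658.   99.3 202.6] yaw -171.63 t 15.25 F [-0.4  0.5  0.1] tz [-4.e-04 -0.e+00 -1.e+00] w 43.4
```

```bash
python3 -c "
from chk import *
import pickle
from scipy.ndimage import map_coordinates as mc
for f in ('w5','w6'):
  c,W=pickle.load(open(f+'.pkl','rb'))
  for n,o,a0 in(('L',(579.5,181),28 if f=='w5' else -30),('R',(607.3,-5.2),-22)):
    g=cv2.GaussianBlur(cv2.cvtColor(warp(c,W,84,o,8.5),cv2.COLOR_RGB2GRAY).astype(np.float32),(0,0),3)
    u=np.array([np.cos(np.radians(a0)),np.sin(np.radians(a0))]);nn=np.array([-u[1],u[0]])
    d=np.arange(-4.5,4.6,.1);r=np.arange(2,26,1.);pk=[];v=[]
    for q in r:
        p=320-8*(q*u+np.outer(d,nn));y=mc(g,p.T,order=1);k=y[15:-15].argmax()+15;pk.append(round(d[k],1));v.append(int(y[k]-min(y[:k].min(),y[k:].min())))
    m=(r>=6)&(r<=19);l=np.polyfit(r[m],np.array(pk)[m],1);print(f,n,'angle',round(a0+np.degrees(np.arctan(l[0])),1),'off',l[1].round(2));print(pk);print(v)
    # marks at z=54
    G=cv2.cvtColor(warp(c,W,54,o,8.5),cv2.COLOR_RGB2GRAY).astype(np.float32)
    A=np.arange(-75,75,.5);rr=np.arange(29,33,.5)
    P=np.array([[320-8*q*np.array([np.cos(np.radians(a)),np.sin(np.radians(a))]) for q in rr] for a in A]);Y=mc(G,P.reshape(-1,2).T,order=1).reshape(len(A),-1).mean(1)
    print('marks',[(float(A[w][Y[w].argmin()]),int(Y[w].min())) for m0 in(60,30,0,-30,-60) for w in [np.where(abs(A-m0)<10)[0]]])
"
```

```text
w5 L angle 22.6 off 0.2
[np.float64(-0.1), np.float64(-0.1), np.float64(-0.1), np.float64(-0.2), np.float64(-0.3), np.float64(-0.4), np.float64(-0.6), np.float64(-0.7), np.float64(-0.8), np.float64(-0.9), np.float64(-1.0), np.float64(-1.0), np.float64(-1.1), np.float64(-1.2), np.float64(-1.3), np.float64(-1.4), np.float64(-1.5), np.float64(-1.6), np.float64(-1.7), np.float64(-1.8), np.float64(-1.9), np.float64(-2.1), np.float64(3.0), np.float64(3.0)]
[129, 146, 147, 147, 144, 143, 146, 143, 143, 148, 146, 145, 146, 144, 146, 146, 140, 143, 143, 139, 138, 139, 123, 86]
marks [(50.5, 114), (34.5, 81), (0.0, 223), (-29.5, 224), (-58.5, 217)]
w5 R angle -22.2 off -0.78
[np.float64(-0.7), np.float64(-0.8), np.float64(-0.8), np.float64(-0.8), np.float64(-0.8), np.float64(-0.8), np.float64(-0.8), np.float64(-0.8), np.float64(-0.8), np.float64(-0.8), np.float64(-0.8), np.float64(-0.8), np.float64(-0.8), np.float64(-0.9), np.float64(-0.9), np.float64(-0.8), np.float64(-0.8), np.float64(-0.8), np.float64(-0.8), np.float64(-0.9), np.float64(-0.8), np.float64(-0.8), np.float64(-0.9), np.float64(
[... 777 characters left out ...]
.5, 221), (0.5, 225), (-30.0, 224), (-58.5, 160)]
w6 R angle -22.1 off -0.83
[np.float64(-0.8), np.float64(-0.9), np.float64(-0.9), np.float64(-0.8), np.float64(-0.9), np.float64(-0.9), np.float64(-0.8), np.float64(-0.8), np.float64(-0.8), np.float64(-0.8), np.float64(-0.9), np.float64(-0.9), np.float64(-0.8), np.float64(-0.9), np.float64(-0.9), np.float64(-0.9), np.float64(-0.8), np.float64(-0.9), np.float64(-0.9), np.float64(-0.9), np.float64(-0.9), np.float64(-0.8), np.float64(-0.9), np.float64(-1.2)]
[119, 129, 131, 130, 133, 133, 130, 129, 132, 130, 131, 132, 130, 133, 131, 130, 129, 132, 132, 131, 131, 124, 97, 46]
marks [(59.0, 147), (28.0, 156), (-0.5, 161), (-36.0, 34), (-50.5, 46)]
```

The left dial is at −29.7° (mark 4 is −30°). On to the right dial, whose pointer is at −22.2° from the head axis, i.e. a tool yaw of −193.7°.

```bash
python3 -c "
from h import *
go(607.7,-5.9,120,-193.7)"
```

```text
shift [ 0.065  -0.0967  0.0826] roll 0.3851 tcp [658.   99.3 202.6] yaw -171.63 t 15.25 F [-0.4  0.5  0.1] tz [-4.e-04 -0.e+00 -1.e+00] w 43.4
```

>>> servo_tool([
  [[0.022,-0.032,0.02],0.13,0],
  [[0.044,-0.064,0.04],0.26,0],
  [[0.065,-0.097,0.06],0.385,0],
  [[0.065,-0.097,0.082],0.385,0],
  [[0.065,-0.097,0.082],0.385,0],
])

```text
time_s: 15.75
tcp_pos: [605.5, -7.2, 118.1]
tcp_rot: [-0.376, -3.113, 0.002]
contact_force: [0.2, -0.4, 0.2]
grip_width: 43.6
grasp_force: 0.0
```

>>> servo_tool([
  [[0,0,0],0,0],
  [[0,0,0],0,0],
  [[0,0,0],0,0],
])

```text
time_s: 16.05
tcp_pos: [609.4, -5.6, 121.9]
tcp_rot: [0.372, 3.117, 0.001]
contact_force: [-0.1, -0.2, -0.1]
grip_width: 43.7
grasp_force: 0.0
```

```bash
python3 -c "
from h import *
go(607.7,-5.9,58,-193.7)"
```

```text
shift [ 0.0017 -0.0007  0.0639] roll 0.0014 tcp [609.4  -5.6 121.9] yaw 166.38 t 16.05 F [-0.1 -0.2 -0.1] tz [ 2.6e-03  5.0e-04 -1.0e+00] w 43.7
```

>>> servo_tool([
  [[0.001,-0.0005,0.02],0,0],
  [[0.001,-0.0005,0.04],0,0],
  [[0.001,-0.0005,0.055],0,0],
  [[0.001,-0.0005,0.063],0,0],
  [[0.001,-0.0005,0.063],0,0],
])

```text
time_s: 16.55
tcp_pos: [607.0, -6.6, 56.9]
tcp_rot: [-0.374, -3.118, 0.001]
contact_force: [0.1, -0.5, 0.5]
grip_width: 43.2
grasp_force: 0.0
```

>>> servo_tool([
  [[0,0,0],0,0],
  [[0,0,0],0,-0.3],
  [[0,0,0],0,-0.5],
  [[0,0,0],0,-1],
  [[0,0,0],0,-1],
])

```text
time_s: 17.05
tcp_pos: [607.4, -6.9, 57.9]
tcp_rot: [0.375, 3.119, 0.0]
contact_force: [-0.3, -0.7, 0.0]
grip_width: 19.3
grasp_force: 0.0
```

>>> servo_tool([
  [[0,0,0],0,-1],
  [[0,0,0],0,-1],
  [[0,0,0],0,-1],
])

```text
time_s: 17.35
tcp_pos: [607.5, -6.2, 57.8]
tcp_rot: [0.374, 3.119, 0.001]
contact_force: [0.7, 4.4, 1.5]
grip_width: 11.9
grasp_force: 30.0
```

```bash
python3 -c "
from h import *
go(607.7,-5.9,58,-141.5)"
```

```text
shift [-0.0001  0.0004 -0.0002] roll -0.9109 tcp [607.5  -6.2  57.8] yaw 166.31 t 17.35 F [0.7 4.4 1.5] tz [ 8.e-04  7.e-04 -1.e+00] w 11.9
```

Gripped. I'll turn anticlockwise by 0.911 rad and ease the +y offset at the same time.

>>> servo_tool([
  [[0,0.0007,0],-0.1,-1],
  [[0,0.0007,0],-0.2,-1],
  [[0,0.0007,0],-0.3,-1],
  [[0,0.0007,0],-0.4,-1],
  [[0,0.0007,0],-0.5,-1],
])

```text
time_s: 17.85
tcp_pos: [607.5, -6.7, 57.7]
tcp_rot: [0.415, -3.114, 0.001]
contact_force: [-0.1, 0.0, 0.8]
grip_width: 11.9
grasp_force: 30.0
```

>>> servo_tool([
  [[0,0,0],-0.12,-1],
  [[0,0,0],-0.24,-1],
  [[0,0,0],-0.35,-1],
  [[0,0,0],-0.411,-1],
  [[0,0,0],-0.411,-1],
])

```text
time_s: 18.35
tcp_pos: [607.7, -7.0, 57.8]
tcp_rot: [-1.036, 2.966, -0.002]
contact_force: [1.0, -2.2, 0.7]
grip_width: 11.9
grasp_force: 30.0
```

>>> servo_tool([
  [[0,0,0],0,-1],
  [[0,0,0],0,-1],
])

```text
time_s: 18.55
tcp_pos: [607.7, -7.0, 57.7]
tcp_rot: [-1.034, 2.966, -0.002]
contact_force: [1.7, -3.9, 1.3]
grip_width: 11.2
grasp_force: 30.0
```

```bash
python3 -c "
from h import *
s=manip.state();print('F tool',R.from_rotvec(s['tcp_rot']).as_matrix().T@s['contact_force'])
go(607.7,-5.9,58,-141.5)"
```

```text
F tool [ 1.04944064 -4.1305546  -1.24987313]
shift [-0.0007  0.0009 -0.0003] roll -0.0009 tcp [607.7  -7.   57.7] yaw -141.55 t 18.55 F [ 1.7 -3.9  1.3] tz [ 4.e-04 -1.e-03 -1.e+00] w 11.2
```

>>> servo_tool([
  [[0,-0.0007,0],0,-1],
  [[0,-0.0007,0],0,-1],
  [[0,-0.0007,0],0,-0.2],
  [[0,-0.0007,0],0,0],
  [[0,-0.0007,0],0,0],
])

```text
time_s: 19.05
tcp_pos: [607.5, -6.3, 57.2]
tcp_rot: [1.035, -2.965, -0.001]
contact_force: [1.1, 0.8, 0.4]
grip_width: 28.2
grasp_force: 0.0
```

>>> servo_tool([
  [[0,0,0],0,0],
  [[0,0,-0.03],0,0],
  [[0,0,-0.07],0,0],
  [[0,0,-0.11],0,0],
  [[0,0,-0.145],0,0],
])

```text
time_s: 19.55
tcp_pos: [608.0, -6.6, 204.7]
tcp_rot: [-1.036, 2.965, -0.0]
contact_force: [0.6, -0.7, 0.6]
grip_width: 43.0
grasp_force: 0.0
```

```bash
python3 -c "
from h import *
go(659,98,203,-171.5)"
```

```text
shift [-0.1051  0.0501  0.0017] roll 0.5237 tcp [608.   -6.6 204.7] yaw -141.49 t 19.55 F [ 0.6 -0.7  0.6] tz [ 1.2e-03  2.0e-04 -1.0e+00] w 43.0
```

>>> servo_tool([
  [[-0.026,0.012,0],0.13,0],
  [[-0.052,0.025,0],0.26,0],
  [[-0.078,0.037,0],0.39,0],
  [[-0.105,0.05,0],0.52,0],
  [[-0.105,0.05,0],0.52,0],
])

```text
time_s: 20.05
tcp_pos: [659.9, 100.9, 201.6]
tcp_rot: [-0.241, 3.132, 0.001]
contact_force: [-0.1, 0.4, -1.0]
grip_width: 43.5
grasp_force: 0.0
```

>>> servo_tool([
  [[0,0,0],0,0],
  [[0,0,0],0,0],
  [[0,0,0],0,0],
])

```text
time_s: 20.35
tcp_pos: [658.6, 96.9, 202.7]
tcp_rot: [0.237, -3.133, -0.0]
contact_force: [0.0, -0.3, -0.4]
grip_width: 43.6
grasp_force: 0.0
```

```bash
python3 -c "
from chk import *
from scipy.ndimage import map_coordinates as mc
c,W=cam('wrist');save(c['image'],'w7.png')
for n,o,a0 in(('L',(579.9,182),-30),('R',(607.7,-6.2),30)):
    g=cv2.GaussianBlur(cv2.cvtColor(warp(c,W,84,o,8.5),cv2.COLOR_RGB2GRAY).astype(np.float32),(0,0),3)
    u=np.array([np.cos(np.radians(a0)),np.sin(np.radians(a0))]);nn=np.array([-u[1],u[0]])
    d=np.arange(-4.5,4.6,.1);r=np.arange(6,20,1.);pk=[];v=[]
    for q in r:
        y=mc(g,(320-8*(q*u+np.outer(d,nn))).T,order=1);k=y[15:-15].argmax()+15;pk.append(d[k]);v.append(int(y[k]-min(y[:k].min(),y[k:].min())))
    l=np.polyfit(r,pk,1);print(n,'angle',round(a0+np.degrees(np.arctan(l[0])),1),'off',l[1].round(2),min(v),np.round(pk,1).tolist())
# cartridge: white block outline in deck-level rectified view
g=cv2.cvtColor(warp(c,W,50,(586.9,87),8.5,half=70,s=5),cv2.COLOR_RGB2GRAY)
m=cv2.morphologyEx((g>195).astype(np.uint8),cv2.MORPH_CLOSE,np.ones((91,91),np.uint8));m=cv2.morphologyEx(m,cv2.MORPH_OPEN,np.ones((151,151),np.uint8))
n,lab,st,ce=cv2.connectedComponentsWithStats(m);k=1+np.argmax([s[4] if abs(ce[i+1]-350).max()<100 else 0 for i,s in enumerate(st[1:])])
rc=cv2.minAreaRect(np.argwhere(lab==k)[:,::-1].astype(np.float32));print('block size mm',np.array(rc[1])/5,'angle',rc[2],'centre off',(350-np.array(rc[0]))/5)
print(manip.state()['tcp_pos'],manip.state()['contact_force'])
"
```

```text
L angle -30.2 off 0.33 139 [0.3, 0.3, 0.3, 0.3, 0.3, 0.3, 0.3, 0.3, 0.3, 0.3, 0.3, 0.3, 0.3, 0.2]
R angle 30.0 off -0.48 127 [-0.5, -0.5, -0.5, -0.5, -0.5, -0.5, -0.5, -0.4, -0.4, -0.5, -0.4, -0.5, -0.5, -0.6]Traceback (most recent call last):
  File "<string>", line 15, in <module>
    n,lab,st,ce=cv2.connectedComponentsWithStats(m);k=1+np.argmax([s[4] if abs(ce[i+1]-350).max()<100 else 0 for i,s in enumerate(st[1:])])
                                                        ~~~~~~~~~^^^^^^^^^^^^^^^^^^^^^^^^^^^^^^^^^^^^^^^^^^^^^^^^^^^^^^^^^^^^^^^^^^^^^^^^^^
    return _wrapfunc(a, 'argmax', axis=axis, out=out, **kwds)
    return _wrapit(obj, method, *args, **kwds)
    result = getattr(arr, method)(*args, **kwds)
ValueError: attempt to get argmax of an empty sequence
```

Both pointers are within about 0.2° of their marks, and nothing has touched the cartridge since I saw it seated. Handing in.

```bash
python3 -c "
from cell import manip
print(manip.sign_off())"
```

```text
the job is handed in; nothing more can be done
None
```

The job is handed in after about 20 s of robot time: the cartridge is seated square in the pocket and released, with the left dial on mark 4 and then the right on mark 2 (each within about 0.2° by camera). My final image check of the cartridge outline failed to run, so its seating rests on the view just after release and the firm floor contact at the expected height.

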